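# Refill the cedar jar and open its vent

### The job

Use the scoop to lift cedar balls out of the wooden trough and tip at least two of the three into the green glass jar without touching the balls with the fingers, then stand the scoop back in the trough. Next carry the two nested lids together, held by the wide vented inner lid, and seat them on the jar; then lift only the knobbed outer cover straight off, leaving the inner lid seated and undisturbed. Finish still holding the cover in the gripper, at least 5 cm clear above the inner lid; keep the jar upright where it stands and leave the other things on the table alone.

Things in the scene. Friction and masses are not known exactly. Their poses are not given: they have to be found in the camera images.
- tray: Fixed plywood trough, open on top: inner width 46 mm, walls 4 mm thick and 30 mm high, floor 4 mm above the table. Origin on the table under the trough; +x runs along it toward its leaning end, which lies nearer the robot. Flat floor from x = -105 mm (upright end wall) to x = +130 mm, where the end wall rises, 50 mm high, leaning outward 20 degrees from upright.
- scoop: Loose aluminium scoop, 90 g, upright wooden handle; stands on the trough floor behind the balls, nose toward them. Origin: underside, mid-bowl; +x to the open nose, z up. Bowl: straight channel, open on top and at the nose, x -45 to +45 mm, 41 mm wide outside, 37 mm inside, side walls 22 mm high up to x = +32 mm, back closed, floor 3 mm thick. Tipped nose-down 30 degrees or more, balls roll out.
- scoop_grip (a point): Point to pinch (across y) on the scoop's handle, 72 mm above its underside at x = -57 mm. The handle is an upright bar, 24 mm in x, 12 mm in y, from z = 0 to 95 mm.
- scoop_lip (a point): Middle of the thin nose lip of the scoop, 2 mm above the underside at x = +45 mm. From it the floor ramps up to a 5.5 mm high ridge at x = +25 mm, which keeps balls in.
- ball0: Loose wooden cedar ball, 28 mm in diameter, 10 g, on the trough floor; origin at its centre. Varnished: slippery, rolls freely.
- ball1: Second cedar ball, like ball0.
- ball2: Third cedar ball, like ball0, nearest the leaning end.
- jar: Loose open green glass jar, about 0.45 kg, 62 mm outer and 54 mm inner diameter, 90 mm high, floor 6 mm thick; origin under its centre, z up.
- vent_lid: Steel inner lid, loose, about 160 g, stands on the table under the cover. Origin: centre of underside, z up. Plug 45 mm diameter, z 0-10 mm (enters the jar mouth); flange 66 mm diameter, z 10-24 mm (sits on the jar rim; grip its edge to carry both lids, the cover is narrower); vented boss 42 mm diameter, z 24-32 mm, under the cover. Seated, its origin is 80 mm above the jar's.
- cover: Wooden outer cover, loose, about 70 g, resting on the flange and loosely over the boss of the inner lid (3 mm play all round); it is not fastened. Origin: centre of its open underside, 24 mm above the inner lid's origin when nested; z up. Cap 54 mm diameter, 16 mm high, with a round knob on top, 18 mm diameter, z 16 to 44 mm.
- lint_roller: Bystander: lint roller with purple handle, about 210 mm long, lying; origin under its middle. Leave alone.
- stain_brush: Bystander: wooden stain brush, 150 mm long, 34 mm high; origin under its middle. Leave alone.
- clip_a: Bystander: black binder clip, 32 mm wide, 14 mm high; origin underneath. Leave alone.
- clip_b: Bystander: second black binder clip, as clip_a. Leave alone.
- hanger_hook: Bystander: steel hanger hook lying flat, 180 mm long, 12 mm high; origin at the centre of its bend. Leave alone.
- thread_spool: Bystander: standing spool, 32 mm diameter, 36 mm high; origin under its centre. Leave alone.
Mind the look-alikes: they are no part of the job. What is shaped like the cover but purple is not meant.

How it is judged:
By the outcome, as a careful person would: the job done as asked, in the order asked, and still so for the second after the job is handed in, while the arm keeps its last pose, push and grip.
It also fails if it takes over 72 s, if anything falls off the work surface, if the arm or the gripper's body presses on something with over 40 N, if the wrist force passes 120 N, or if a joint passes its speed limit or range.

### The arm

A 6-joint arm with a two-finger parallel gripper is mounted at the origin on the work surface. World frame = base frame: x ahead of the robot, y to its left, z up, the work surface at z = 0. Lengths are in m, angles in degrees, forces in N, time in s.
With the tool pointing down it reaches from about 0.35 to 0.875 m from the base axis. Payload 4.2 kg.
Tool frame: the origin (TCP) lies midway between the tips of the shut fingers; the grasp point (between the pads) lies 19 mm behind it; z points along the fingers, y is the line along which they close (so a half turn about z gives the same grasp; the last joint's range is limited). The gripper opens to 87 mm and grips with 3 to 60 N. Pads are 19 mm wide; open, the fingers measure 117 mm over their backs; the gripper's body (75 mm by 190 mm) begins 51 mm behind the grasp point.
Start: joints at [-50.386, 22.042, 0.453, 0, -68.411, -14.817], TCP at [0.262, -0.567, 0.223] pointing down, gripper open.
Joint ranges: [-179.83, 179.83], [-69.29, 118.12], [-61.27, 80.66], [-181.25, 117.63], [-171.15, -9.14], [-177.46, 177.46]. Speed limits (degrees/s): [159.86, 159.86, 180, 180, 180, 180].

### API

Orientations are given as a 3x3 rotation matrix whose columns are the frame's x, y, z axes.
In Python, from station import sensors, eyes, workorder gives the robot as it stands.
- The arm moves only by the shell command python3 -m handwheel, which reads ROWS from standard input. ROWS is one flat JSON list of numbers that holds 1 to 8 rows one after another, with no inner brackets; each row has 7 numbers: the opening from 0.0 (shut) to 1.0 (fully open), then dx, dy, dz in a scale on which 1.0 is 0.5 m, then a rotation vector rx, ry, rz in a scale on which 1.0 is 180 degrees; each row is the pose to reach, as a shift and turn from the pose commanded when the command began, along the tool's axes at that moment; what a row does not reach only later rows make up. A row lasts 1/10 s, in which the tool goes at most 0.05 m and 8.59 degrees, less where a joint would pass 70% of its speed; a pose out of reach is approached as far as the arm can. The fingers move at their own pace and stop on an object; the grip force is fixed at half the most. Time passes only in rows, so rows that do not move let the fingers close. It prints the time, the measured TCP pose, the force, the opening and the grip force at its end. No shift or turn number may pass 1 either way. Input that does not fit is refused with a message, and nothing moves.
- sensors.sense(): the state, without advancing time (a new reading comes with each control period).
- eyes.capture(name): name is "scene" or "top" or "wrist"; returns a dict with "pixels" (480x640x3 uint8, red, green, blue), "z_map" (480x640 float32, m along the optical axis (not along the pixel's ray), 0 where there is no reading), "K" (3x3 intrinsics, pixels), "distortion" ([k1, k2, p1, p2, k3] as OpenCV has them; the pictures are not rectified), "world_from_camera" (4x4, takes a point from camera to world coordinates). Camera axes: x right, y up, looking along -z (the intrinsics and any distortion apply to the point x, -y, -z); pixel columns grow to the right and rows downward; lengths in m; the calibration is good to about 2 mm. A picture is of the moment at which its call begins.
- workorder.finish_job(): hands the job in; it is judged then, once.
The state is a dict: "time_s": time; "joints": joint angles; "joint_velocities": joint speeds; "effort": joint torques, N m; "tcp_pos": TCP position; "ee_rot": TCP orientation; "wrist_force": force on the tool from outside, world axes, zero at the start; "moment": the same for the moment, N m; "gripper_width": opening from 0.0 (shut) to 1.0 (fully open); "gripper_force": force on a finger pad.
Only numpy, scipy, OpenCV 4.12 (cv2) and the standard library are available. Lean on these libraries where they do the work, as an engineer would, in place of code of your own. Each camera call takes 0.05 s, during which the arm holds its last target. There are 200 camera calls.

## Working session

There is one attempt and no reset: what is moved stays moved. The work goes in short steps, Python scripts to look and compute and a shell command to move; the robot and the scene stay as the last step left them, time stands still between calls to the robot, and variables do not carry over. Pictures are saved under pics/ and viewed, at most 12 in all, crops included, and the job is handed in when it is done.

```bash
ls; mkdir -p pics; cat > h.py <<'E'
import numpy as np, cv2
from station import sensors, eyes, workorder
def cap(n):
    return eyes.capture(n)
def save(c,f,box=None,s=1):
    im=c["pixels"][:,:,::-1]
    if box: x0,y0,x1,y1=box; im=im[y0:y1,x0:x1]
    cv2.imwrite("pics/"+f,cv2.resize(im,None,fx=s,fy=s,interpolation=cv2.INTER_CUBIC))
def ray(c,uv):
    p=cv2.undistortPoints(np.array(uv,float).reshape(-1,1,2),np.array(c["K"]),np.array(c["distortion"])).reshape(-1,2)
    T=np.array(c["world_from_camera"])
    d=np.c_[p[:,0],-p[:,1],-np.ones(len(p))]@T[:3,:3].T
    return T[:3,3],d
def plane(c,uv,z):
    o,d=ray(c,uv); return o+d*((z-o[2])/d[:,2])[:,None]
def cloud(c):
    h,w=c["z_map"].shape
    v,u=np.mgrid[:h,:w]
    o,d=ray(c,np.c_[u.ravel(),v.ravel()])
    P=o+d*c["z_map"].reshape(-1,1)
    return P.reshape(h,w,3)
E
python3 - <<'E'
from h import *
for n in("scene","top"):
    c=cap(n); save(c,n+"0.png"); print(n,np.round(c["world_from_camera"],3).tolist(),np.array(c["K"]).tolist(),(c["z_map"]>0).mean())
print(sensors.sense())
E
```

```text
pics
scene [[-0.257, -0.773, 0.58, 1.004], [0.966, -0.206, 0.154, 0.098], [0.001, 0.6, 0.8, 0.743], [0.0, 0.0, 0.0, 1.0]] [[494.0715786459059, 0.0, 324.32451391110436], [0.0, 494.0715786459059, 234.23066841016436], [0.0, 0.0, 1.0]] 0.99611328125
top [[0.005, 1.0, -0.014, 0.485], [-1.0, 0.005, -0.01, -0.044], [-0.01, 0.015, 1.0, 1.06], [0.0, 0.0, 0.0, 1.0]] [[475.8870141650784, 0.0, 328.72929675105985], [0.0, 475.8870141650784, 240.73087376087705], [0.0, 0.0, 1.0]] 0.9959635416666667
{'time_s': 0.1, 'joints': array([-5.03847307e+01,  2.20868600e+01,  3.87847714e-01, -2.38505099e-02,
       -6.84118886e+01, -1.48167429e+01]), 'joint_velocities': array([ 0.02225809, -0.13355514,  0.16921573,  0.08892595, -0.02807732,
        0.0795764 ]), 'effort': array([-1.29436994e-03, -3.91689527e+01,  1.87936646e+01,  4.23196167e+00,
        1.34533746e-02, -7.03864589e-05]), 'tcp_pos': array([ 0.26192867, -0.5668754 ,  0.22156911]), 'ee_rot': array([[-9.07852595e-01, -4.19288432e-01, -9.35989415e-04],
       [-4.19289459e-01,  9.07850940e-01,  1.73784825e-03],
       [ 1.21079201e-04,  1.97016054e-03, -9.99998052e-01]]), 'wrist_force': array([-0.23906863,  0.51038215, -0.01020531]), 'moment': array([-0.02029928,  0.01477285,  0.01338934]), 'gripper_force': 0.0, 'gripper_width': 0.9975167773560812}
```

View pics/scene0.png

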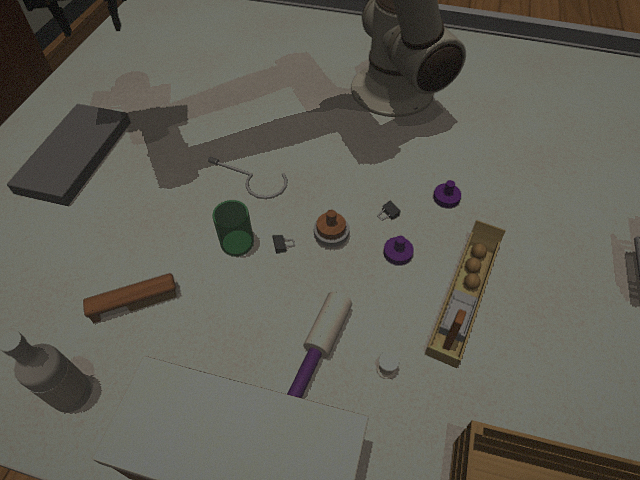

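View pics/top0.png

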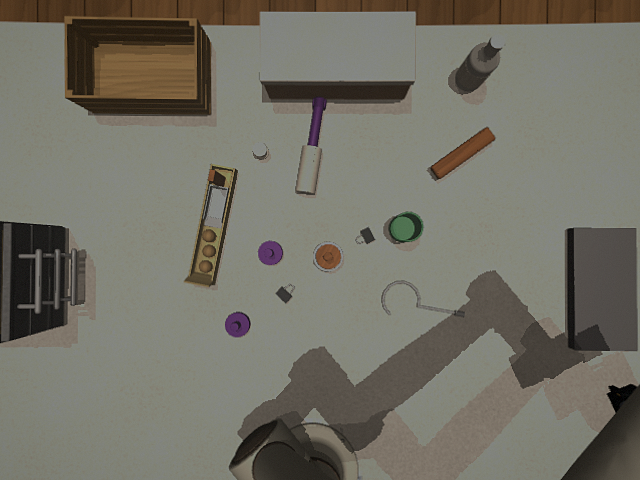

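Scene picture: jar (234,228), nested lids (331,228), tray (465,290) with balls (472,281), (474,266), (479,251) and the scoop handle (455,328). Top picture: jar (405,227), lids (328,257), balls (209,236), (208,252), (205,266), handle (217,177).

Could be taken for the cover: brown knobbed at top(328,257), purple at top(270,252), purple at top(237,324). I choose the brown one, which sits on a steel flange, and check it in a crop.

```bash
python3 - <<'E'
from h import *
t=cap("top"); s=cap("scene")
a=cv2.resize(t["pixels"][150:300,175:435,::-1],None,fx=3,fy=3,interpolation=cv2.INTER_CUBIC)
cv2.imwrite("pics/crop_top.png",a)
b=cv2.resize(s["pixels"][180:370,200:520,::-1],None,fx=2.5,fy=2.5,interpolation=cv2.INTER_CUBIC)
cv2.imwrite("pics/crop_scene.png",b[:600])
Pt=cloud(t);Ps=cloud(s)
def st(P,m):
    q=P[m]; return np.round(np.r_[q.mean(0),q[:,2].max()],4),m.sum()
for n,c,P,rois in (("top",t,Pt,dict(lid=(305,235,350,275),jar=(383,205,430,250),tray=(175,155,245,295))),("scene",s,Ps,dict(lid=(305,200,355,255),jar=(205,190,260,260),tray=(420,215,510,370)))):
    hsv=cv2.cvtColor(c["pixels"],cv2.COLOR_RGB2HSV)
    for k,(x0,y0,x1,y1) in rois.items():
        H=hsv[y0:y1,x0:x1]; Q=P[y0:y1,x0:x1]
        for lab,m in (("orange",(H[...,0]<16)&(H[...,1]>100)),("green",(H[...,0]>50)&(H[...,0]<90)&(H[...,1]>80)),("high",Q[...,2]>0.01)):
            m=m.astype(np.uint8); nn,L,stt,cen=cv2.connectedComponentsWithStats(m)
            for i in range(1,nn):
                if stt[i,4]>25: print(n,k,lab,np.round(cen[i]+[x0,y0],1),stt[i,4],st(Q,L==i)[0])
E
```

```text
top lid orange [327.9 256.2] 475 [ 0.4663 -0.0316  0.0481  1.0597]
top lid high [327.6 256.1] 710 [ 0.4667 -0.0308  0.0436  1.0597]
top jar green [402.7 228.2] 244 [ 0.5251 -0.1847  0.083   1.0597]
top jar high [406.5 226.6] 484 [ 0.5288 -0.1936  0.0754  1.0597]
top tray orange [211.2 175.2] 67 [0.6276 0.2008 0.1136 1.0597]
top tray high [211.2 224.4] 1738 [0.5329 0.2196 0.0379 1.0597]
top tray high [208.7 250.5] 129 [0.4773 0.2229 0.0433 1.0597]
top tray high [205.1 265.8] 133 [0.4447 0.2306 0.043  1.0597]
scene lid orange [330.6 223.4] 474 [ 0.4718 -0.0312  0.0445  0.7428]
scene lid high [331.1 229. ] 996 [ 0.4779 -0.0287  0.0363  0.7428]
scene jar green [217.5 211.6] 46 [ 0.5297 -0.2174  0.088   0.0913]
scene jar green [241.7 208.4] 53 [ 0.5107 -0.1808  0.0856  0.0908]
scene jar green [236.6 241.8] 503 [ 0.5551 -0.1789  0.0466  0.7428]
scene jar high [233.  226.4] 1725 [ 0.5353 -0.1909  0.0621  0.7428]
scene tray orange [455.5 326.7] 230 [0.6357 0.2027 0.0733 0.1004]
scene tray high [467.6 287.9] 2894 [0.533  0.2218 0.0367 0.7428]
```

View pics/crop_top.png

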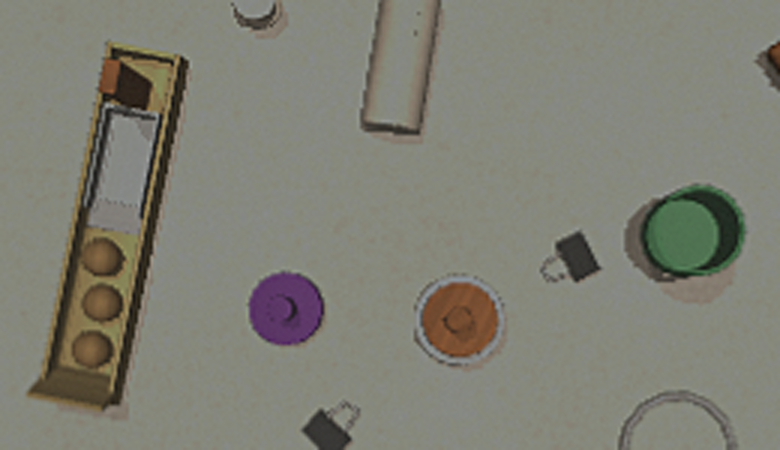

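View pics/crop_scene.png

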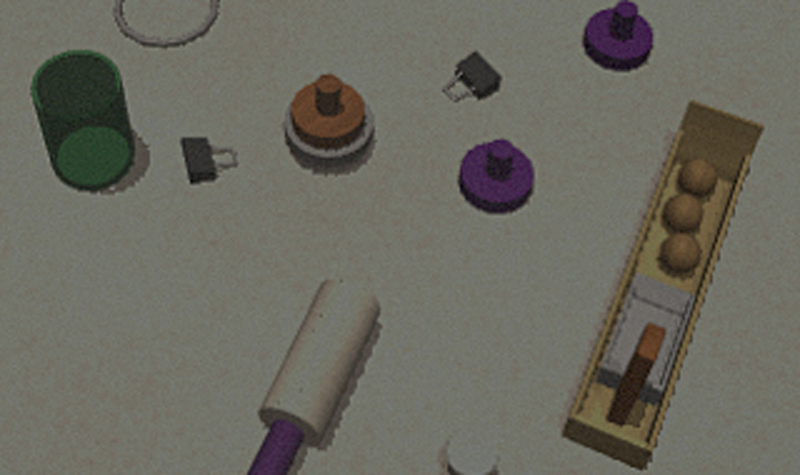

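The crops confirm it: brown cover on a silver flange at crop_top(460,320), jar at (693,230). The scoop nose faces three balls in a row at crop_top(100,257), (102,302), (92,348).

```bash
python3 - <<'E'
from h import *
t=cap("top"); s=cap("scene")
Pt=cloud(t);Ps=cloud(s)
def tri(ut,us):
    A=[];b=[]
    for c,u in((t,ut),(s,us)):
        o,d=ray(c,[u]); d=d[0]/np.linalg.norm(d); M=np.eye(3)-np.outer(d,d); A.append(M); b.append(M@o)
    A=np.vstack(A); b=np.hstack(b); x,r,_,_=np.linalg.lstsq(A,b,rcond=None); return np.round(x,4),np.round(np.sqrt(r),4)
T=lambda x,y:(175+x/3-.33,150+y/3-.33); S=lambda x,y:(200+x/2.5-.3,180+y/2.5-.3)
print("handle",tri(T(111,77),S(652,338)))
for a,b in (((103,257),(681,253)),((102,302),(683,213)),((92,348),(698,177))): print("ball",tri(T(*a),S(*b)))
print("knob",tri(T(459,318),S(328,82)))
print("tray back corners",tri(T(108,43),S(650,467)),tri(T(188,58),S(563,436)))
print("lean top corners",tri(T(28,395),S(762,128)),tri(T(108,409),S(690,102)))
def rect(P,box,z0,z1):
    x0,y0,x1,y1=box; q=P[y0:y1,x0:x1].reshape(-1,3); q=q[(q[:,2]>z0)&(q[:,2]<z1)]
    return q
for n,P,bt,bj,bl in(("t",Pt,(175,155,245,295),(383,205,430,250),(305,235,350,275)),("s",Ps,(420,215,512,370),(205,190,260,260),(305,200,355,255))):
    q=rect(P,bt,.03,.037); r=cv2.minAreaRect((q[:,:2]*1000).astype(np.float32)); print(n,"tray",len(q),r)
    q=rect(P,bj,.086,.095); print("jar",len(q),cv2.minEnclosingCircle((q[:,:2]*1000).astype(np.float32)), q.mean(0))
    q=rect(P,bl,.018,.03); print("flange",len(q),cv2.minEnclosingCircle((q[:,:2]*1000).astype(np.float32)),q[:,2].mean())
    q=rect(P,bl,.062,.075); print("knob",len(q),q.mean(0))
    q=rect(P,bl,.036,.044); print("cap",len(q),cv2.minEnclosingCircle((q[:,:2]*1000).astype(np.float32)),q[:,2].mean())
    q=rect(P,bt,.09,.11); print("handle",len(q),q.mean(0),cv2.minAreaRect((q[:,:2]*1000).astype(np.float32)))
E
```

```text
handle (array([0.6293, 0.2035, 0.1004]), array([0.0003]))
ball (array([0.5102, 0.2299, 0.0175]), array([0.0005]))
ball (array([0.4774, 0.229 , 0.019 ]), array([0.0007]))
ball (array([0.4439, 0.2364, 0.0194]), array([0.]))
knob (array([ 0.468 , -0.0316,  0.0708]), array([0.0005]))
tray back corners (array([0.6677, 0.2271, 0.0123]), array([0.0017])) (array([0.6581, 0.1712, 0.0053]), array([0.0003]))
lean top corners (array([0.4117, 0.2725, 0.0489]), array([0.0009])) (array([0.4018, 0.2185, 0.0487]), array([0.0025]))
t tray 419 ((536.7169189453125, 221.2674102783203), (54.107505798339844, 253.7159423828125), 79.17647552490234)
jar 177 ((528.6967163085938, -193.74526977539062), 30.705862045288086) [ 0.52894263 -0.19387788  0.09001301]
flange 213 ((466.41766357421875, -30.452791213989258), 32.71125030517578) 0.024179995747369117
knob 58 [ 0.46690599 -0.03094338  0.06779693]
cap 422 ((466.9684143066406, -31.22931671142578), 26.822538375854492) 0.040252094662858465
handle 81 [0.62984445 0.20378225 0.09825262] ((629.9716186523438, 204.025390625), (11.626350402832031, 23.83212661743164), 76.92216491699219)
s tray 270 ((536.3339233398438, 220.30804443359375), (54.300411224365234, 254.5908966064453), 78.89376068115234)
jar 227 ((528.5106811523438, -194.87020874023438), 31.91607666015625) [ 0.52829096 -0.19506556  0.08803862]
flange 273 ((466.3082275390625, -31.724445343017578), 33.97383117675781) 0.022766807160737333
knob 70 [ 0.46737351 -0.03154568  0.06577256]
cap 421 ((466.67431640625, -31.545503616333008), 27.372766494750977) 0.038434416218913005
handle 142 [0.63138957 0.20273288 0.09712847] ((629.74951171875, 203.04579162597656), (11.90625286102295, 25.564367294311523), 79.86290740966797)
```

```bash
cat >> h.py <<'E'
from scipy.spatial.transform import Rotation as R
def delta(p,Rt):
    s=sensors.sense(); R0=s["ee_rot"]; d=R0.T@(np.array(p)-s["tcp_pos"]); rv=R.from_matrix(R0.T@Rt).as_rotvec(degrees=True)
    print("d",np.round(d,4),"rv",np.round(rv,2),"dist",round(np.linalg.norm(d),3),"t",round(s["time_s"],2))
def tool(yaw,pitch=0):
    # yaw: heading of scoop nose (tool x); pitch>0 nose-down, about scoop y
    S=R.from_euler("ZY",[yaw,pitch],degrees=True).as_matrix()
    return S@np.diag([1,-1,-1.])
def scoop(lip,yaw,pitch,g):
    # TCP for wanted lip point; g = TCP in scoop frame
    S=R.from_euler("ZY",[yaw,pitch],degrees=True).as_matrix()
    return np.array(lip)+S@(np.array(g)-[.045,0,.002])
def now():
    s=sensors.sense(); print(round(s["time_s"],2),np.round(s["tcp_pos"],4),np.round(R.from_matrix(s["ee_rot"]@np.diag([1,-1,-1.])).as_euler("ZYX",degrees=True),2),"F",np.round(s["wrist_force"],1),"w",round(s["gripper_width"],3),np.round(s["gripper_force"],1),"j",np.round(s["joints"],0))
E
python3 -c "
from h import *
now(); delta([.630,.2035,.16],tool(169))"
```

```text
0.3 [ 0.2621 -0.5672  0.2222] [-1.5521e+02 -0.0000e+00 -4.0000e-02] F [-0.5 -0.3  0.2] w 1.002 0.0 j [-50.  22.   0.  -0. -68. -15.]
d [-0.6572  0.5453  0.0625] rv [ 4.000e-02 -2.000e-02  3.579e+01] dist 0.856 t 0.3
```

The manual's scale: shifts go in shares of 0.5 m and turns go in shares of 180 degrees. Converting my numbers, -0.26 m / 0.5 = -0.52, -0.225 m / 0.5 = -0.45.

```bash
echo '[1,-0.04,0.034,0,0,0,0,1,-0.1,0.084,0,0,0,0,1,-0.17,0.142,0,0,0,0,1,-0.24,0.2,0,0,0,0,1,-0.31,0.258,0,0,0,0,1,-0.38,0.316,0,0,0,0,1,-0.45,0.374,0,0,0,0,1,-0.52,0.432,0,0,0,0]' | python3 -m handwheel
echo '[1,-0.07,0.058,0,0,0,0,1,-0.14,0.116,0,0,0,0,1,-0.21,0.174,0,0,0,0,1,-0.28,0.232,0,0,0,0,1,-0.35,0.29,0,0,0,0,1,-0.42,0.348,0,0,0,0,1,-0.49,0.406,0,0,0,0,1,-0.56,0.464,0,0,0,0]' | python3 -m handwheel
echo '[1,-0.06,0.05,0.02,0,0,0.0278,1,-0.12,0.1,0.04,0,0,0.0667,1,-0.18,0.15,0.06,0,0,0.1111,1,-0.22,0.18,0.09,0,0,0.15,1,-0.234,0.194,0.11,0,0,0.1833,1,-0.234,0.194,0.12,0,0,0.1989,1,-0.234,0.194,0.12,0,0,0.1989]' | python3 -m handwheel
python3 -c "
from h import *
now(); delta([.630,.2035,.057],tool(169))"
```

```text
time_s: 1.1
tcp_pos: [0.4081, -0.2605, 0.2228]
ee_rot: [[-0.908, -0.419, 0.001], [-0.419, 0.908, -0.0], [-0.001, -0.0, -1.0]]
wrist_force: [1.1, -0.1, 0.5]
gripper_width: 1.001
gripper_force: 0.0
time_s: 1.9
tcp_pos: [0.565, 0.0677, 0.2228]
ee_rot: [[-0.908, -0.42, 0.0], [-0.42, 0.908, 0.0], [-0.0, -0.0, -1.0]]
wrist_force: [1.1, -0.9, 0.0]
gripper_width: 1.0
gripper_force: 0.0
time_s: 2.6
tcp_pos: [0.6294, 0.2032, 0.1609]
ee_rot: [[-0.982, 0.19, -0.003], [0.19, 0.982, -0.001], [0.002, -0.002, -1.0]]
wrist_force: [-0.3, -0.3, 0.7]
gripper_width: 1.002
gripper_force: 0.0
2.6 [0.6294 0.2032 0.1609] [ 1.6903e+02 -1.3000e-01  1.0000e-01] F [-0.3 -0.3  0.7] w 1.002 0.0 j [  32.   28.    1.   -0.  -63. -133.]
d [-0.0008  0.0006  0.1039] rv [-0.1  -0.13  0.03] dist 0.104 t 2.6
```

Converted, 0.104 m / 0.5 = 0.208, 0.1 m / 0.5 = 0.2.

```bash
echo '[1,0,0,0.06,0,0,0,1,0,0,0.12,0,0,0,1,0,0,0.17,0,0,0,1,-0.002,0,0.2,0,0,0,1,-0.002,0,0.208,0,0,0,1,-0.002,0,0.208,0,0,0]' | python3 -m handwheel
echo '[0,0,0,0,0,0,0,0,0,0,0,0,0,0,0,0,0,0,0,0,0,0,0,0,0,0,0,0,0,0,0,0,0,0,0,0,0,0,0,0,0,0]' | python3 -m handwheel
python3 - <<'E'
from h import *
now()
s=cap("scene"); P=cloud(s); q=P[215:370,420:512].reshape(-1,3)
save(s,"a.png",(420,200,520,380),3)
c=cap("wrist"); print(np.round(c["world_from_camera"],3).tolist()); save(c,"w1.png",None,1)
E
```

```text
time_s: 3.2
tcp_pos: [0.6314, 0.2027, 0.0589]
ee_rot: [[-0.982, 0.19, 0.0], [0.19, 0.982, -0.0], [-0.0, -0.0, -1.0]]
wrist_force: [-0.4, -0.0, 1.0]
gripper_width: 1.001
gripper_force: 0.0
time_s: 3.8
tcp_pos: [0.631, 0.2028, 0.0587]
ee_rot: [[-0.982, 0.191, 0.0], [0.191, 0.982, 0.0], [-0.0, 0.0, -1.0]]
wrist_force: [-0.3, 0.2, -0.4]
gripper_width: 0.537
gripper_force: 0.0
3.8 [0.631  0.2028 0.0587] [ 1.69e+02  1.00e-02 -1.00e-02] F [-0.3  0.2 -0.4] w 0.537 0.0 j [  32.   34.   -5.    0.  -51. -133.]
[[0.19, -0.942, -0.278, 0.554], [0.982, 0.182, 0.054, 0.218], [-0.0, -0.283, 0.959, 0.221], [0.0, 0.0, 0.0, 1.0]]
```

View pics/w1.png

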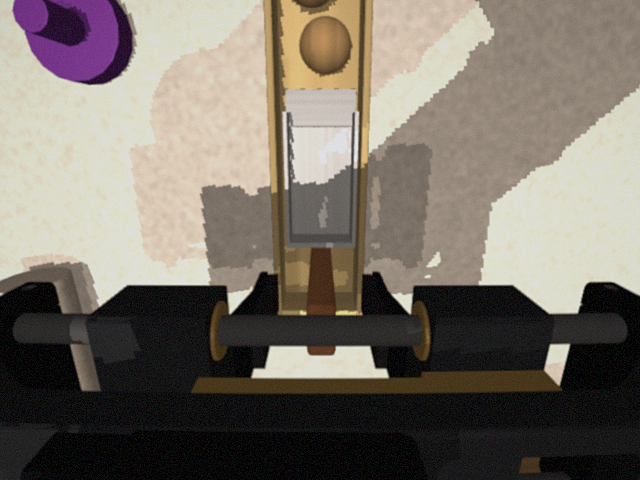

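The handle (320,310) sits centred between the fingers, with the scoop straight in the trough and ball0 at (325,45). The fingers are still closing.

```bash
echo '[0,0,0,0,0,0,0,0,0,0,0,0,0,0,0,0,0,0,0,0,0,0,0,0,0,0,0,0,0,0,0,0,0,0,0,0,0,0,0,0,0,0,0,0,0,0,0,0,0]' | python3 -m handwheel
python3 - <<'E'
from h import *
now()
c=cap("wrist"); b=c["pixels"]; 
# lip edge centre by ray: grey scoop nose row ~92 at z=.006; back bowl wall row ~245
print(plane(c,[(320,91),(284,91),(356,91)],.006), plane(c,[(325,40)],.018))
t=cap("top");P=cloud(t)[155:295,175:245].reshape(-1,3)
d=np.array([-.982,.191]); q=P[(P[:,2]>.028)&(P[:,2]<.036)]; x=(q[:,:2]-[.554,.2174])@d; print(x.min(),x.max(), np.percentile((q[:,:2]-[.554,.2174])@[-.191,-.982],[1,50,99]))
E
```

```text
time_s: 4.6
tcp_pos: [0.6309, 0.2028, 0.0585]
ee_rot: [[-0.982, 0.191, -0.0], [0.191, 0.982, -0.0], [0.0, -0.0, -1.0]]
wrist_force: [-0.2, 0.4, -0.5]
gripper_width: 0.141
gripper_force: 30.0
4.6 [0.6309 0.2028 0.0585] [ 1.6899e+02 -1.0000e-02  0.0000e+00] F [-0.2  0.4 -0.5] w 0.141 30.0 j [  32.   34.   -5.   -0.  -51. -133.]
[[0.52981391 0.22252065 0.006     ]
 [0.52579383 0.20187747 0.006     ]
 [0.53377102 0.24317488 0.006     ]] [[0.50656005 0.22971072 0.018     ]]
-0.053328516624883186 0.14731166448793676 [-2.75997426e-02 -1.47586690e-06  2.64025210e-02]
```

Converted, 0.068 m / 0.5 = 0.136, 0.062 m / 0.5 = 0.124.

```bash
echo '[0,0.01,0,0,0,0,0,0,0.028,0,0,0,0,0,0,0.048,0,0,0,0,0,0,0.068,0,0,0,0,0,0,0.088,0,0,0,0,0,0,0.108,0,0,0,0,0,0,0.124,0,0,0,0,0,0,0.136,0,0,0,0,0]' | python3 -m handwheel
echo '[0,0.012,0,0,0,0,0,0,0.024,0,0,0,0,0,0,0.036,0,0,0,0,0,0,0.046,0,0,0,0,0,0,0.056,0,0,0,0,0,0,0.062,0,0,0,0,0,0,0.066,0,0,0,0,0,0,0.066,0,0,0,0,0]' | python3 -m handwheel
python3 - <<'E'
from h import *
now()
c=cap("wrist"); save(c,"w2.png")
s=cap("scene"); a=cv2.resize(s["pixels"][200:370,430:520],(318,600)); b=cv2.resize(c["pixels"][0:330,180:460],(480,566)); 
im=np.zeros((600,800,3),np.uint8); im[:,:318]=a; im[:566,320:]=b; cv2.imwrite("pics/m2.png",im[:,:,::-1])
E
```

```text
time_s: 5.5
tcp_pos: [0.5634, 0.2159, 0.0589]
ee_rot: [[-0.982, 0.191, -0.0], [0.191, 0.982, 0.0], [0.0, 0.0, -1.0]]
wrist_force: [-0.5, -0.1, -1.1]
gripper_width: 0.132
gripper_force: 30.0
time_s: 6.3
tcp_pos: [0.5315, 0.2223, 0.0587]
ee_rot: [[-0.982, 0.191, -0.0], [0.191, 0.982, 0.0], [0.0, 0.0, -1.0]]
wrist_force: [0.2, 0.4, 1.9]
gripper_width: 0.138
gripper_force: 30.0
6.3 [0.5315 0.2223 0.0587] [ 1.6901e+02 -1.0000e-02 -1.0000e-02] F [0.2 0.4 1.9] w 0.138 30.0 j [  39.   27.  -18.   -0.  -45. -140.]
```

View pics/m2.png

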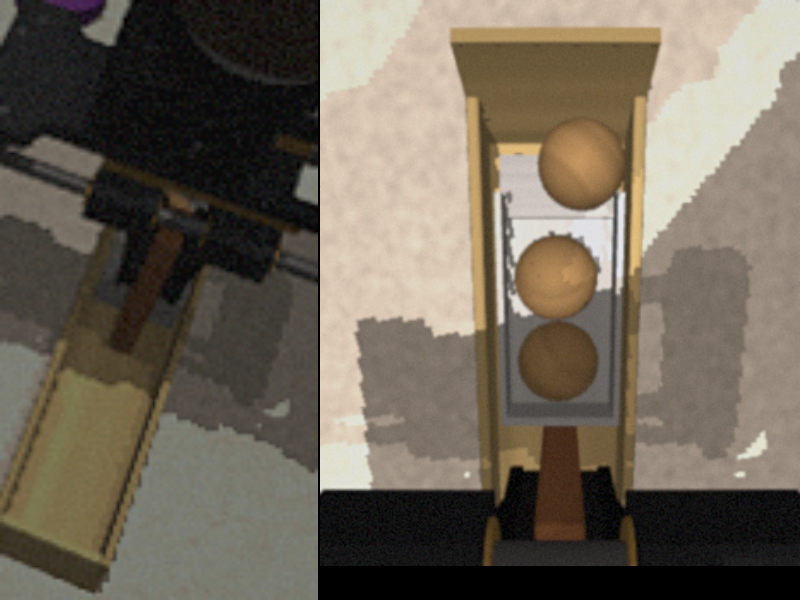

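Scoop view: two balls inside at (555,278) and (558,360), the third on the ramp at (580,163), and the lip just short of the leaning wall. Next I tilt it back along the wall and lift.

```bash
python3 - <<'E'
from h import *
g=[-.057,0,.0547]; o=np.array([.554,.2174,0]); tx=np.array([-.982,.191,0])
for th,h in((4,.009),(8,.017),(12,.025),(16,.033),(20,.042),(24,.06),(24,.13),(24,.2)):
    x=.127+min(h,.04)*.364; lip=o+tx*x+[0,0,.006+h]
    delta(scoop(lip,169,-th,g),tool(169,-th))
E
```

```text
d [ 0.0019 -0.0005 -0.0019] rv [ 0.    3.97 -0.01] dist 0.003 t 6.4
d [ 0.0019 -0.0005 -0.0024] rv [ 0.    7.97 -0.01] dist 0.003 t 6.4
d [ 0.0025 -0.0005 -0.0027] rv [ 0.000e+00  1.197e+01 -1.000e-02] dist 0.004 t 6.4
d [ 0.0035 -0.0005 -0.0029] rv [ 0.000e+00  1.597e+01 -1.000e-02] dist 0.005 t 6.4
d [ 0.0048 -0.0005 -0.004 ] rv [ 0.000e+00  1.997e+01 -1.000e-02] dist 0.006 t 6.4
d [ 0.0041 -0.0005 -0.0141] rv [ 0.000e+00  2.397e+01 -1.000e-02] dist 0.015 t 6.4
d [ 0.0041 -0.0005 -0.0841] rv [ 0.000e+00  2.397e+01 -1.000e-02] dist 0.084 t 6.4
d [ 0.0041 -0.0005 -0.1541] rv [ 0.000e+00  2.397e+01 -1.000e-02] dist 0.154 t 6.4
```

Converted, -0.014 m / 0.5 = -0.028, -0.008 m / 0.5 = -0.016, 24 degrees / 180 = 0.1333.

```bash
echo '[0,0.004,0,-0.004,0,0.0222,0,0,0.004,0,-0.005,0,0.0444,0,0,0.006,0,-0.006,0,0.0667,0,0,0.008,0,-0.006,0,0.0889,0,0,0.01,0,-0.008,0,0.1111,0,0,0.01,0,-0.016,0,0.1278,0,0,0.01,0,-0.028,0,0.1333,0,0,0.01,0,-0.028,0,0.1333,0]' | python3 -m handwheel
python3 - <<'E'
from h import *
now()
c=cap("wrist"); cv2.imwrite("pics/m3.png",c["pixels"][0:400,120:520,::-1])
E
```

```text
time_s: 7.2
tcp_pos: [0.5273, 0.2228, 0.0716]
ee_rot: [[-0.896, 0.192, -0.4], [0.176, 0.981, 0.078], [0.408, -0.0, -0.913]]
wrist_force: [0.6, -0.2, -1.7]
gripper_width: 0.136
gripper_force: 30.0
7.2 [0.5273 0.2228 0.0716] [ 1.6892e+02 -2.4050e+01  2.0000e-02] F [ 0.6 -0.2 -1.7] w 0.136 30.0 j [  30.   36.    3.  -16.  -76. -125.]
```

View pics/m3.png

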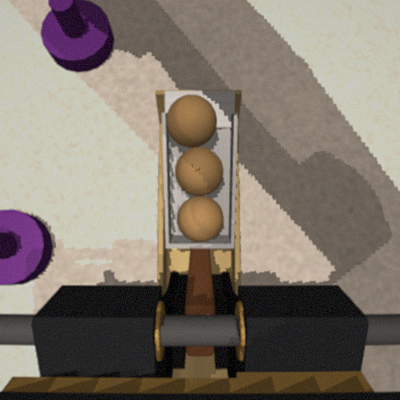

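All three balls are in the scoop at (192,120), (200,172), (202,218). Lifting.

Converted, -0.119 m / 0.5 = -0.238, -0.053 m / 0.5 = -0.106.

```bash
echo '[0,0.004,0,-0.008,0,0,0,0,0.012,0,-0.028,0,0,0,0,0.028,0,-0.064,0,0,0,0,0.048,0,-0.106,0,0,0,0,0.068,0,-0.152,0,0,0,0,0.086,0,-0.194,0,0,0,0,0.1,0,-0.224,0,0,0,0,0.106,0,-0.238,0,0,0]' | python3 -m handwheel
python3 - <<'E'
from h import *
now()
g=[-.057,0,.0547]; u=np.array([-.982,.191,0]); J=np.array([.5287,-.1943,0])
lip=J-.010*u+[0,0,.19]
delta(scoop(lip,169,-24,g),tool(169,-24))
E
```

```text
time_s: 8.05
tcp_pos: [0.5273, 0.2234, 0.2058]
ee_rot: [[-0.899, 0.19, -0.395], [0.173, 0.982, 0.079], [0.403, 0.003, -0.915]]
wrist_force: [-0.0, -0.1, -1.1]
gripper_width: 0.133
gripper_force: 30.0
8.05 [0.5273 0.2234 0.2058] [ 1.6911e+02 -2.3780e+01 -1.6000e-01] F [-0.  -0.1 -1.1] w 0.133 30.0 j [  30.   29.   11.  -15.  -90. -129.]
d [-0.1912 -0.4099 -0.0755] rv [0.12 0.22 0.1 ] dist 0.459 t 8.05
```

Converted, -0.1768 m / 0.5 = -0.3536, -0.15 m / 0.5 = -0.3.

```bash
echo '[0,-0.0066,-0.0142,-0.0026,0,0,0,0,-0.02,-0.0428,-0.008,0,0,0,0,-0.04,-0.0858,-0.0158,0,0,0,0,-0.065,-0.1394,-0.0256,0,0,0,0,-0.09,-0.1928,-0.0356,0,0,0,0,-0.115,-0.2464,-0.0454,0,0,0,0,-0.14,-0.3,-0.0552,0,0,0,0,-0.165,-0.3536,-0.0652,0,0,0]' | python3 -m handwheel
echo '[0,-0.025,-0.0536,-0.0098,0,0,0,0,-0.05,-0.1072,-0.0198,0,0,0,0,-0.075,-0.1608,-0.0296,0,0,0,0,-0.1,-0.2144,-0.0394,0,0,0,0,-0.125,-0.268,-0.0494,0,0,0,0,-0.15,-0.3216,-0.0592,0,0,0,0,-0.17,-0.3644,-0.0672,0,0,0,0,-0.1866,-0.4,-0.0736,0,0,0]' | python3 -m handwheel
echo '[0,-0.0134,-0.0286,-0.0052,0,0,0,0,-0.0224,-0.0482,-0.0088,0,0,0,0,-0.0292,-0.064,-0.0116,0,0,0,0,-0.0308,-0.066,-0.0122,0,0,0,0,-0.0308,-0.066,-0.0122,0,0,0]' | python3 -m handwheel
python3 - <<'E'
from h import *
now()
g=[-.057,0,.0547]; u=np.array([-.982,.191,0]); J=np.array([.5287,-.1943,0])
for th,z,k in((-24,.19,.01),(-24,.15,.01),(-16,.125,.012),(-8,.11,.012),(0,.103,.012),(7,.1,.012),(14,.098,.012)):
    delta(scoop(J-k*u+[0,0,z],169,th,g),tool(169,th))
c=cap("wrist"); 
hsv=cv2.cvtColor(c["pixels"],cv2.COLOR_RGB2HSV); save(c,"w4.png")
m=((hsv[...,0]>50)&(hsv[...,0]<90)&(hsv[...,1]>90)).astype(np.uint8); n,L,st,ce=cv2.connectedComponentsWithStats(m)
for i in range(1,n):
    if st[i,4]>60: print("green",st[i],ce[i])
E
```

```text
time_s: 8.85
tcp_pos: [0.5797, 0.0299, 0.1975]
ee_rot: [[-0.895, 0.192, -0.402], [0.175, 0.981, 0.077], [0.409, -0.001, -0.912]]
wrist_force: [1.1, 0.6, -1.7]
gripper_width: 0.137
gripper_force: 30.0
time_s: 9.65
tcp_pos: [0.6394, -0.1858, 0.1926]
ee_rot: [[-0.895, 0.193, -0.403], [0.176, 0.981, 0.079], [0.41, -0.0, -0.912]]
wrist_force: [0.3, 0.4, -1.3]
gripper_width: 0.134
gripper_force: 30.0
time_s: 10.15
tcp_pos: [0.6503, -0.2181, 0.194]
ee_rot: [[-0.897, 0.191, -0.399], [0.174, 0.982, 0.078], [0.407, 0.0, -0.913]]
wrist_force: [-0.3, 0.6, -1.4]
gripper_width: 0.134
gripper_force: 30.0
10.15 [ 0.6503 -0.2181  0.194 ] [ 1.6902e+02 -2.4010e+01 -2.0000e-02] F [-0.3  0.6 -1.4] w 0.134 30.0 j [  -6.   43.   30.   -2. -101.  -95.]
d [ 0.0005  0.0002 -0.0027] rv [ 0.01 -0.01  0.02] dist 0.003 t 10.15
d [-0.0158  0.0002  0.0338] rv [ 0.01 -0.01  0.02] dist 0.037 t 10.15
d [-0.0195  0.0002  0.0422] rv [ 0.01 -8.01  0.02] dist 0.046 t 10.15
d [-0.0154  0.0002  0.0435] rv [ 1.000e-02 -1.601e+01  2.000e-02] dist 0.046 t 10.15
d [-0.0065  0.0002  0.039 ] rv [ 1.000e-02 -2.401e+01  2.000e-02] dist 0.04 t 10.15
d [0.0038 0.0002 0.0337] rv [ 1.000e-02 -3.101e+01  2.000e-02] dist 0.034 t 10.15
d [0.0153 0.0002 0.0289] rv [ 1.000e-02 -3.801e+01  1.000e-02] dist 0.033 t 10.15
```

View pics/w4.png

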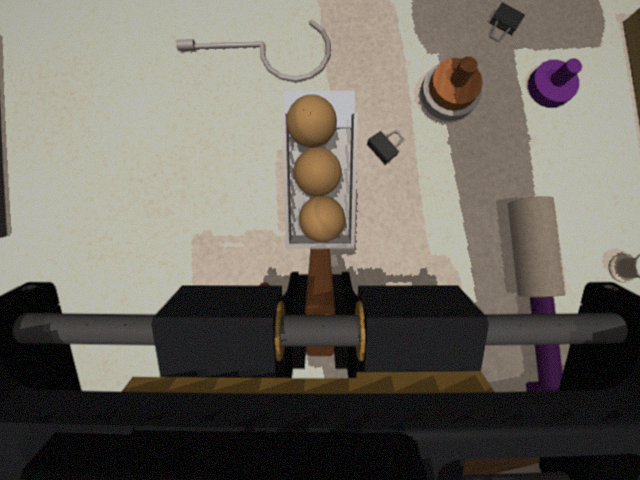

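The balls ride safely at (312,120), (317,170), (322,218), with the jar hidden under the nose. Now lower and tip slowly about the lip.

Converted, 0.0435 m / 0.5 = 0.087, 0.043 m / 0.5 = 0.086, -24 degrees / 180 = -0.1333.

```bash
echo '[0,-0.012,0,0.024,0,0,0,0,-0.026,0,0.054,0,0,0,0,-0.034,0,0.074,0,-0.0167,0,0,-0.039,0,0.0844,0,-0.0444,0,0,-0.036,0,0.086,0,-0.0667,0,0,-0.0308,0,0.087,0,-0.0889,0,0,-0.022,0,0.083,0,-0.1111,0,0,-0.013,0,0.078,0,-0.1333,0]' | python3 -m handwheel
echo '[0,0,0,0,0,0,0,0,0,0,0,0,0,0]' | python3 -m handwheel
python3 - <<'E'
from h import *
now()
g=[-.057,0,.0547]; u=np.array([-.982,.191,0]); J=np.array([.5287,-.1943,0])
for th,z,k in((8,.1,.012),(16,.098,.012),(24,.097,.012),(32,.097,.012),(40,.097,.012),(46,.097,.012)):
    delta(scoop(J-k*u+[0,0,z],169,th,g),tool(169,th))
E
```

```text
time_s: 11.0
tcp_pos: [0.6399, -0.2156, 0.1552]
ee_rot: [[-0.982, 0.19, 0.002], [0.19, 0.982, -0.0], [-0.002, 0.0, -1.0]]
wrist_force: [0.7, 0.7, -1.0]
gripper_width: 0.138
gripper_force: 30.0
time_s: 11.2
tcp_pos: [0.6402, -0.216, 0.1559]
ee_rot: [[-0.982, 0.19, -0.001], [0.19, 0.982, 0.0], [0.001, 0.0, -1.0]]
wrist_force: [0.3, 0.3, -1.0]
gripper_width: 0.135
gripper_force: 30.0
11.2 [ 0.6402 -0.216   0.1559] [ 1.6905e+02 -5.0000e-02 -1.0000e-02] F [ 0.3  0.3 -1. ] w 0.135 30.0 j [ -5.  30.   3.  -0. -63. -96.]
d [ 0.0079 -0.     -0.0105] rv [ 0.01 -8.05  0.05] dist 0.013 t 11.2
d [ 0.0181 -0.     -0.0209] rv [ 1.000e-02 -1.605e+01  4.000e-02] dist 0.028 t 11.2
d [ 0.0299  0.     -0.0307] rv [ 1.000e-02 -2.405e+01  4.000e-02] dist 0.043 t 11.2
d [ 0.0431  0.     -0.0398] rv [ 2.000e-02 -3.205e+01  4.000e-02] dist 0.059 t 11.2
d [ 0.0574  0.     -0.047 ] rv [ 2.000e-02 -4.005e+01  4.000e-02] dist 0.074 t 11.2
d [ 0.0687  0.     -0.051 ] rv [ 2.000e-02 -4.605e+01  4.000e-02] dist 0.086 t 11.2
```

Converted, 0.0431 m / 0.5 = 0.0862, -0.0398 m / 0.5 = -0.0796, -32 degrees / 180 = -0.1778.

```bash
echo '[0,0.008,0,-0.01,0,-0.0222,0,0,0.0158,0,-0.021,0,-0.0444,0,0,0.026,0,-0.0314,0,-0.0667,0,0,0.0362,0,-0.0418,0,-0.0889,0,0,0.048,0,-0.0516,0,-0.1111,0,0,0.0598,0,-0.0614,0,-0.1333,0,0,0.073,0,-0.0704,0,-0.1556,0,0,0.0862,0,-0.0796,0,-0.1778,0]' | python3 -m handwheel
echo '[0,0,0,0,0,0,0,0,0,0,0,0,0,0,0,0,0,0,0,0,0]' | python3 -m handwheel
python3 - <<'E'
from h import *
now()
g=[-.057,0,.0547]; u=np.array([-.982,.191,0]); J=np.array([.5287,-.1943,0])
for th,z,k in((36,.097,.012),(40,.097,.012),(44,.097,.012)):
    delta(scoop(J-k*u+[0,0,z],169,th,g),tool(169,th))
E
```

```text
time_s: 12.0
tcp_pos: [0.5992, -0.2079, 0.1957]
ee_rot: [[-0.831, 0.191, 0.522], [0.162, 0.982, -0.101], [-0.532, 0.001, -0.847]]
wrist_force: [0.4, -1.6, -0.1]
gripper_width: 0.135
gripper_force: 30.0
time_s: 12.3
tcp_pos: [0.6006, -0.2085, 0.1965]
ee_rot: [[-0.832, 0.191, 0.521], [0.162, 0.982, -0.101], [-0.531, -0.0, -0.847]]
wrist_force: [0.4, 1.0, -0.6]
gripper_width: 0.14
gripper_force: 30.0
12.3 [ 0.6006 -0.2085  0.1965] [1.6901e+02 3.2070e+01 1.0000e-02] F [ 0.4  1.  -0.6] w 0.14 30.0 j [  -3.   12.  -32.   16.  -15. -112.]
d [ 0.0066  0.0002 -0.0078] rv [-0.   -3.93  0.01] dist 0.01 t 12.3
d [ 0.011   0.0002 -0.0145] rv [-0.   -7.93  0.01] dist 0.018 t 12.3
d [ 0.0158  0.0002 -0.0209] rv [-0.000e+00 -1.193e+01  1.000e-02] dist 0.026 t 12.3
```

The manual's scale: shifts go in shares of 0.5 m and turns go in shares of 180 degrees. Converting my numbers, -0.01 m / 0.5 = -0.02, -0.008 m / 0.5 = -0.016, -5 degrees / 180 = -0.0278.

```bash
echo '[0,0.008,0,-0.008,0,-0.0111,0,0,0.014,0,-0.016,0,-0.0222,0,0,0.016,0,-0.02,0,-0.0278,0,0,0.016,0,-0.02,0,-0.0278,0,0,0.016,0,-0.02,0,-0.0278,0]' | python3 -m handwheel
python3 - <<'E'
from h import *
now()
c=cap("wrist"); s=cap("scene")
im=np.zeros((600,800,3),np.uint8); im[:480,:400]=c["pixels"][:,120:520]; im[:600,400:]=cv2.resize(s["pixels"][110:290,170:290],(400,600)); cv2.imwrite("pics/m5.png",im[:,:,::-1])
E
```

```text
time_s: 12.8
tcp_pos: [0.5887, -0.2118, 0.2093]
ee_rot: [[-0.793, 0.182, 0.581], [0.154, 0.983, -0.098], [-0.589, 0.012, -0.808]]
wrist_force: [-0.7, -0.1, -0.6]
gripper_width: 0.138
gripper_force: 30.0
12.8 [ 0.5887 -0.2118  0.2093] [169.01  36.12  -0.83] F [-0.7 -0.1 -0.6] w 0.138 30.0 j [  -4.    9.  -36.   20.   -9. -115.]
```

View pics/m5.png

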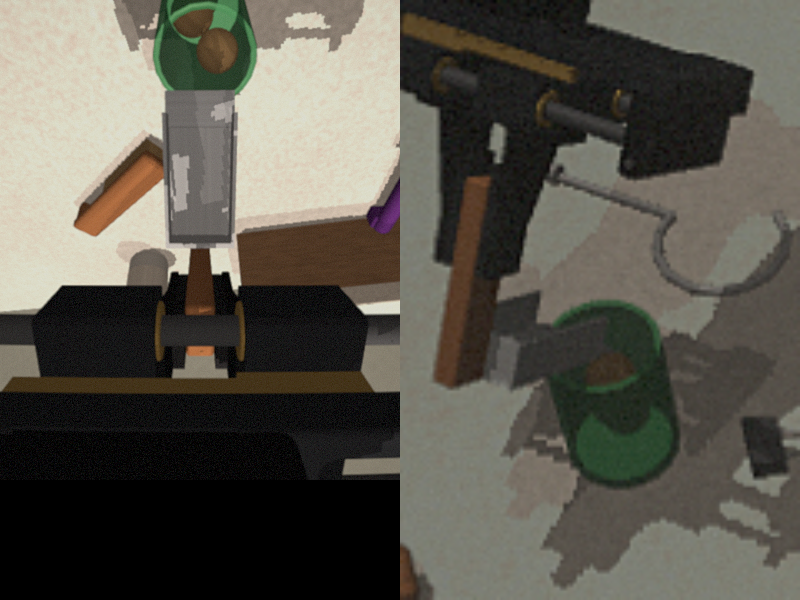

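The scoop is empty; balls show inside the jar at (193,20), (218,50). Backing off to level, and returning to the trough.

```bash
python3 - <<'E'
from h import *
g=[-.057,0,.0547]; u=np.array([-.982,.191,0]); J=np.array([.5287,-.1943,0])
for th,z,k in((32,.11,.014),(24,.13,.02),(12,.17,.025),(0,.21,.025)):
    delta(scoop(J-k*u+[0,0,z],169,th,g),tool(169,th))
E
```

```text
d [-0.0089  0.0056  0.0065] rv [0.84 4.06 0.05] dist 0.012 t 12.9
d [-0.0308  0.0056  0.009 ] rv [ 0.84 12.06  0.1 ] dist 0.033 t 12.9
d [-0.0623  0.0057  0.0033] rv [ 0.83 24.06  0.19] dist 0.063 t 12.9
d [-0.0847  0.0058 -0.005 ] rv [ 0.81 36.06  0.28] dist 0.085 t 12.9
```

Converted, -0.085 m / 0.5 = -0.17, 0.0056 m / 0.5 = 0.0112, 36 degrees / 180 = 0.2.

```bash
echo '[0,-0.018,0.006,0.008,0.0022,0.0167,0,0,-0.04,0.0112,0.012,0.0044,0.0389,0,0,-0.062,0.0112,0.016,0.0044,0.0667,0.0006,0,-0.092,0.0112,0.012,0.0044,0.1,0.0006,0,-0.124,0.0112,0.006,0.0044,0.1333,0.0011,0,-0.148,0.0116,-0.002,0.0044,0.1667,0.0011,0,-0.17,0.0116,-0.01,0.0044,0.2,0.0017,0,-0.17,0.0116,-0.01,0.0044,0.2,0.0017]' | python3 -m handwheel
python3 - <<'E'
from h import *
now()
g=[-.057,0,.0547]; o=np.array([.554,.2174,0]); tx=np.array([-.982,.191,0])
delta(scoop(o+tx*.03+[0,0,.18],169,0,g),tool(169,0))
t=cap("top"); Pt=cloud(t); q=Pt[190:260,370:440].reshape(-1,3); q=q[(q[:,2]>.084)&(q[:,2]<.096)]
print(len(q), cv2.minEnclosingCircle((q[:,:2]*1000).astype(np.float32)))
E
```

```text
time_s: 13.7
tcp_pos: [0.6567, -0.2191, 0.2617]
ee_rot: [[-0.982, 0.191, 0.002], [0.191, 0.982, -0.0], [-0.002, 0.0, -1.0]]
wrist_force: [0.8, 0.3, -1.2]
gripper_width: 0.134
gripper_force: 30.0
13.7 [ 0.6567 -0.2191  0.2617] [ 1.6898e+02  9.0000e-02 -1.0000e-02] F [ 0.8  0.3 -1.2] w 0.134 30.0 j [ -5.  28.  15.   0. -77. -96.]
d [0.1123 0.4089 0.0289] rv [ 0.01  0.09 -0.02] dist 0.425 t 13.7
192 ((528.9353637695312, -193.89122009277344), 30.839574813842773)
```

Converted, 0.295 m / 0.5 = 0.59, 0.255 m / 0.5 = 0.51.

```bash
echo '[0,0.01,0.036,0.002,0,0,0,0,0.03,0.11,0.008,0,0,0,0,0.052,0.19,0.014,0,0,0,0,0.074,0.27,0.02,0,0,0,0,0.096,0.35,0.024,0,0,0,0,0.118,0.43,0.03,0,0,0,0,0.14,0.51,0.036,0,0,0,0,0.162,0.59,0.042,0,0,0]' | python3 -m handwheel
echo '[0,0.022,0.08,0.006,0,0,0,0,0.042,0.15,0.01,0,0,0,0,0.056,0.2,0.014,0,0,0,0,0.062,0.226,0.016,0,0,0,0,0.0626,0.2278,0.016,0,0,0,0,0.0626,0.2278,0.016,0,0,0,0,0.0626,0.2278,0.016,0,0,0]' | python3 -m handwheel
python3 - <<'E'
from h import *
now()
g=[-.057,0,.0547]; o=np.array([.554,.2174,0]); tx=np.array([-.982,.191,0])
delta(scoop(o+tx*.03+[0,0,.006],169,0,g),tool(169,0))
c=cap("wrist")
# scoop held straight? lip edges in hand vs before (row 91, cols 284/356)
g_=c["pixels"].astype(int).sum(2)[60:130,300:340].mean(1); print(60+np.argsort(-np.abs(np.diff(g_)))[:4])
save(c,"w6.png",(180,0,460,340),2)
E
```

```text
time_s: 14.55
tcp_pos: [0.6276, 0.0886, 0.2422]
ee_rot: [[-0.982, 0.19, 0.002], [0.19, 0.982, 0.001], [-0.002, 0.001, -1.0]]
wrist_force: [0.7, 0.3, -1.0]
gripper_width: 0.136
gripper_force: 30.0
time_s: 15.25
tcp_pos: [0.6207, 0.203, 0.2343]
ee_rot: [[-0.981, 0.192, 0.002], [0.192, 0.981, 0.0], [-0.001, 0.0, -1.0]]
wrist_force: [0.5, -0.6, -0.4]
gripper_width: 0.136
gripper_force: 30.0
15.25 [0.6207 0.203  0.2343] [ 1.6891e+02  8.0000e-02 -3.0000e-02] F [ 0.5 -0.6 -0.4] w 0.136 30.0 j [  32.   24.    6.    0.  -71. -133.]
d [-0.0035  0.0014  0.1756] rv [ 0.03  0.08 -0.09] dist 0.176 t 15.25
[127 128 125 126]
```

```bash
echo '[0,-0.002,0.002,0.04,0,0,0,0,-0.006,0.002,0.1,0,0,0,0,-0.006,0.002,0.16,0,0,0,0,-0.006,0.002,0.21,0,0,0,0,-0.006,0.002,0.24,0,0,0,0,-0.006,0.002,0.25,0,0,0,0,-0.006,0.002,0.25,0,0,0]' | python3 -m handwheel
python3 - <<'E'
from h import *
now()
g=[-.057,0,.0547]; o=np.array([.554,.2174,0]); tx=np.array([-.982,.191,0])
delta(scoop(o+tx*.03+[0,0,.006],169,0,g),tool(169,0))
E
```

```text
time_s: 16.0
tcp_pos: [0.6241, 0.2037, 0.1085]
ee_rot: [[-0.981, 0.192, 0.0], [0.192, 0.981, -0.0], [-0.001, -0.0, -1.0]]
wrist_force: [-0.6, -0.9, -0.7]
gripper_width: 0.135
gripper_force: 30.0
16.0 [0.6241 0.2037 0.1085] [1.6891e+02 3.0000e-02 2.0000e-02] F [-0.6 -0.9 -0.7] w 0.135 30.0 j [  32.   30.   -3.    0.  -56. -133.]
d [-0.0005  0.0001  0.0499] rv [-0.02  0.03 -0.09] dist 0.05 t 16.0
```

Converted, 0.0495 m / 0.5 = 0.099, 0.048 m / 0.5 = 0.096.

```bash
echo '[0,0,0,0.024,0,0,0,0,0,0,0.05,0,0,0,0,0,0,0.074,0,0,0,0,0,0,0.088,0,0,0,0,0,0,0.096,0,0,0,0,0,0,0.099,0,0,0,0,0,0,0.099,0,0,0]' | python3 -m handwheel
python3 - <<'E'
from h import *
now()
E
```

```text
time_s: 16.7
tcp_pos: [0.6242, 0.2048, 0.0595]
ee_rot: [[-0.982, 0.191, 0.001], [0.191, 0.982, 0.0], [-0.001, 0.0, -1.0]]
wrist_force: [0.6, 0.7, -1.4]
gripper_width: 0.136
gripper_force: 30.0
16.7 [0.6242 0.2048 0.0595] [ 1.6899e+02  8.0000e-02 -3.0000e-02] F [ 0.6  0.7 -1.4] w 0.136 30.0 j [  32.   33.   -6.    0.  -51. -133.]
```

Converted, 0.001 m / 0.5 = 0.002.

```bash
echo '[0,0,0,0.002,0,0,0,0,0,0,0.002,0,0,0,1,0,0,0.002,0,0,0,1,0,0,0.002,0,0,0,1,0,0,0.002,0,0,0,1,0,0,0.002,0,0,0,1,0,0,0.002,0,0,0,1,0,0,0.002,0,0,0]' | python3 -m handwheel
echo '[1,0,0,-0.02,0,0,0,1,0,0,-0.06,0,0,0,1,0,0,-0.12,0,0,0,1,0,0,-0.2,0,0,0,1,0,0,-0.28,0,0,0,1,0,0,-0.28,0,0,0]' | python3 -m handwheel
python3 - <<'E'
from h import *
now()
L=[.4668,-.0313]
for yaw in (169,139,125,110): print(yaw); delta([*L,.16],tool(yaw))
s=cap("scene"); P=cloud(s)[215:370,400:512].reshape(-1,3); t=cap("top")
for n,P in(("s",P),("t",cloud(t)[155:295,175:245].reshape(-1,3))):
    q=P[(P[:,2]>.085)&(P[:,2]<.105)]; print(n,len(q),q.mean(0) if len(q) else 0, cv2.minAreaRect((q[:,:2]*1000).astype(np.float32)) if len(q) else 0)
E
```

```text
time_s: 17.5
tcp_pos: [0.6241, 0.2047, 0.0585]
ee_rot: [[-0.982, 0.191, 0.001], [0.191, 0.982, 0.0], [-0.001, 0.0, -1.0]]
wrist_force: [-0.1, -0.5, -0.1]
gripper_width: 0.6
gripper_force: 0.0
time_s: 18.1
tcp_pos: [0.6274, 0.2059, 0.2071]
ee_rot: [[-0.982, 0.19, 0.015], [0.19, 0.982, 0.006], [-0.014, 0.009, -1.0]]
wrist_force: [0.8, -0.2, 0.6]
gripper_width: 0.995
gripper_force: 0.0
18.1 [0.6274 0.2059 0.2071] [169.04   0.78  -0.49] F [ 0.8 -0.2  0.6] w 0.995 0.0 j [  32.   26.    4.    0.  -67. -133.]
169
d [ 0.1132 -0.2638  0.0433] rv [0.49 0.78 0.04] dist 0.29 t 18.1
139
d [ 0.1132 -0.2638  0.0433] rv [ 0.68  0.64 30.04] dist 0.29 t 18.1
125
d [ 0.1132 -0.2638  0.0433] rv [ 0.77  0.56 44.04] dist 0.29 t 18.1
110
d [ 0.1132 -0.2638  0.0433] rv [ 0.85  0.46 59.04] dist 0.29 t 18.1
s 153 [0.62627608 0.20406119 0.09640868] ((623.9896240234375, 204.72024536132812), (12.10145092010498, 24.84939193725586), 78.47630310058594)
t 0 0 0
```

The scoop stands in the trough (handle top about 0.097–0.10 m). On to the lids.

Converted, -0.263 m / 0.5 = -0.526, 0.097 m / 0.5 = 0.194, 0.8 degrees / 180 = 0.0044.

```bash
echo '[1,0.016,-0.036,0.004,0.0028,0.0044,0,1,0.05,-0.116,0.012,0.0028,0.0044,0,1,0.086,-0.2,0.024,0.0028,0.0044,0,1,0.124,-0.29,0.04,0.0028,0.0044,0,1,0.16,-0.374,0.056,0.0028,0.0044,0,1,0.194,-0.452,0.072,0.0028,0.0044,0,1,0.216,-0.504,0.082,0.0028,0.0044,0,1,0.226,-0.526,0.086,0.0028,0.0044,0]' | python3 -m handwheel
echo '[1,0,0,0,0,0,0,1,0,0,0,0,0,0,1,0,0,0,0,0,0]' | python3 -m handwheel
python3 - <<'E'
from h import *
now()
delta([.4667,-.0312,.10],tool(169)); delta([.4667,-.0312,.003],tool(169))
c=cap("wrist"); P=cloud(c)
hsv=cv2.cvtColor(c["pixels"],cv2.COLOR_RGB2HSV)
for z0,z1,n in((.06,.075,"knob"),(.035,.045,"cap"),(.018,.03,"flange")):
    m=(P[...,2]>z0)&(P[...,2]<z1)&(np.hypot(P[...,0]-.467,P[...,1]+.031)<.045); q=P[m]
    if len(q): print(n,len(q),q.mean(0),cv2.minEnclosingCircle((q[:,:2]*1000).astype(np.float32)))
E
```

```text
time_s: 19.0
tcp_pos: [0.4597, -0.0338, 0.1538]
ee_rot: [[-0.981, 0.193, -0.018], [0.193, 0.981, -0.006], [0.017, -0.01, -1.0]]
wrist_force: [1.0, 0.5, 0.7]
gripper_width: 1.001
gripper_force: 0.0
time_s: 19.3
tcp_pos: [0.4639, -0.031, 0.1553]
ee_rot: [[-0.982, 0.19, -0.013], [0.19, 0.982, -0.006], [0.012, -0.008, -1.0]]
wrist_force: [0.2, 0.2, -0.5]
gripper_width: 1.001
gripper_force: 0.0
19.3 [ 0.4639 -0.031   0.1553] [169.04  -0.69   0.46] F [ 0.2  0.2 -0.5] w 1.001 0.0 j [  16.   11.  -26.    0.  -54. -117.]
d [-0.0034  0.0007  0.0552] rv [-0.46 -0.69  0.05] dist 0.055 t 19.3
d [-0.0046  0.0015  0.1522] rv [-0.46 -0.69  0.05] dist 0.152 t 19.3
knob 445 [ 0.46419132 -0.03296203  0.06750298] ((464.86962890625, -33.149024963378906), 8.867189407348633)
cap 2514 [ 0.46281227 -0.0327761   0.04000165] ((464.97564697265625, -33.18273162841797), 26.90292739868164)
flange 1069 [ 0.45006954 -0.02785799  0.02400016] ((464.3777770996094, -32.555580139160156), 32.94294738769531)
```

Converted, 0.13 m / 0.5 = 0.26, 0.12 m / 0.5 = 0.24, -0.7 degrees / 180 = -0.0039.

```bash
echo '[1,-0.002,-0.002,0.03,-0.0022,-0.0039,0,1,-0.006,0,0.08,-0.0022,-0.0039,0,1,-0.006,0,0.14,-0.0022,-0.0039,0,1,-0.006,0,0.2,-0.0022,-0.0039,0,1,-0.008,0,0.24,-0.0022,-0.0039,0,1,-0.008,0.002,0.26,-0.0022,-0.0039,0,1,-0.008,0.002,0.26,-0.0022,-0.0039,0]' | python3 -m handwheel
python3 -c "
from h import *
now();delta([.466,-.032,.0035],tool(169))"
```

```text
time_s: 20.05
tcp_pos: [0.4649, -0.032, 0.024]
ee_rot: [[-0.982, 0.19, -0.003], [0.19, 0.982, -0.002], [0.003, -0.003, -1.0]]
wrist_force: [-0.1, -0.8, -0.2]
gripper_width: 0.997
gripper_force: 0.0
20.05 [ 0.4649 -0.032   0.024 ] [ 1.6903e+02 -1.7000e-01  1.4000e-01] F [-0.1 -0.8 -0.2] w 0.997 0.0 j [  16.   22.  -35.    0.  -33. -117.]
d [-0.0012  0.0003  0.0205] rv [-0.14 -0.17  0.03] dist 0.021 t 20.05
```

Converted, 0.02 m / 0.5 = 0.04, 0.017 m / 0.5 = 0.034, -0.2 degrees / 180 = -0.0011.

```bash
echo '[1,-0.002,0,0.012,-0.0006,-0.0011,0,1,-0.002,0,0.024,-0.0006,-0.0011,0,1,-0.002,0,0.034,-0.0006,-0.0011,0,1,-0.002,0,0.04,-0.0006,-0.0011,0,1,-0.002,0,0.04,-0.0006,-0.0011,0,0,-0.002,0,0.04,-0.0006,-0.0011,0,0,-0.002,0,0.04,-0.0006,-0.0011,0,0,-0.002,0,0.04,-0.0006,-0.0011,0]' | python3 -m handwheel
echo '[0,0,0,0,0,0,0,0,0,0,0,0,0,0,0,0,0,0,0,0,0]' | python3 -m handwheel
python3 -c "
from h import *
now()"
```

```text
time_s: 20.85
tcp_pos: [0.4662, -0.0326, 0.0054]
ee_rot: [[-0.982, 0.191, 0.003], [0.191, 0.982, 0.0], [-0.003, 0.001, -1.0]]
wrist_force: [0.6, -0.5, -0.9]
gripper_width: 0.807
gripper_force: 0.0
time_s: 21.15
tcp_pos: [0.4661, -0.0326, 0.0053]
ee_rot: [[-0.982, 0.191, 0.003], [0.191, 0.982, -0.0], [-0.003, 0.001, -1.0]]
wrist_force: [-0.5, 0.4, 1.0]
gripper_width: 0.75
gripper_force: 30.0
21.15 [ 0.4661 -0.0326  0.0053] [ 1.6898e+02  1.9000e-01 -3.0000e-02] F [-0.5  0.4  1. ] w 0.75 30.0 j [  16.   24.  -36.    0.  -30. -117.]
```

Converted, -0.125 m / 0.5 = -0.25, -0.07 m / 0.5 = -0.14.

```bash
echo '[0,0,0,-0.006,0,0,0,0,0,0,-0.02,0,0,0,0,0,0,-0.05,0,0,0,0,0,0,-0.09,0,0,0,0,0,0,-0.14,0,0,0,0,0,0,-0.19,0,0,0,0,0,0,-0.23,0,0,0,0,0,0,-0.25,0,0,0]' | python3 -m handwheel
echo '[0,0,0,-0.25,0,0,0]' | python3 -m handwheel >/dev/null; python3 - <<'E'
from h import *
now()
delta([.5287,-.1943,.15],tool(169))
c=cap("wrist"); P=cloud(c); save(c,"w7.png"); z=sensors.sense()["tcp_pos"]
Q=(P-z)@sensors.sense()["ee_rot"]  # tool frame
# lids in tool frame: knob top, cap top, flange
for nm,h in(("knob",.068),("cap",.040),("flange",.024)):
    k=-(h-.0053); m=(abs(Q[...,2]-k)<.004)&(np.hypot(Q[...,0],Q[...,1])<.038); q=Q[m]
    if len(q)>20:
        A=np.c_[q[:,:2],np.ones(len(q))]; f=np.linalg.lstsq(A,q[:,2],rcond=None)[0]
        print(nm,len(q),q.mean(0),cv2.minEnclosingCircle((q[:,:2]*1000).astype(np.float32)),"tilt",np.degrees(f[:2]))
E
```

```text
time_s: 21.95
tcp_pos: [0.4662, -0.0325, 0.1321]
ee_rot: [[-0.982, 0.191, 0.006], [0.191, 0.982, 0.001], [-0.006, 0.002, -1.0]]
wrist_force: [0.2, -0.5, -3.6]
gripper_width: 0.752
gripper_force: 30.0
22.05 [ 0.461  -0.0331  0.1763] [168.89  -0.56   0.18] F [ 0.7  0.7 -3.3] w 0.752 30.0 j [  16.    9.  -25.   -0.  -57. -117.]
d [-0.0978 -0.1451  0.0258] rv [-0.18 -0.56 -0.11] dist 0.177 t 22.05
cap 594 [ 0.00173945  0.00339691 -0.0370069 ] ((2.046766519546509, -0.6405473351478577), 37.50508499145508) tilt [-4.50256604  0.00932589]
flange 1229 [ 0.01946433  0.00048018 -0.01964575] ((13.764050483703613, -0.5825061798095703), 34.91460418701172) tilt [ 4.38890288e+00 -2.61029429e-03]
```

```bash
echo '[0,0,0,0,0,0,0,0,0,0,0,0,0,0]' | python3 -m handwheel | head -2
python3 -c "
from h import *
now();delta([.5281,-.1957,.15],tool(169))"
```

```text
time_s: 22.3
tcp_pos: [0.4643, -0.0326, 0.1793]
22.3 [ 0.4643 -0.0326  0.1793] [ 1.6894e+02  4.0000e-02 -3.0000e-02] F [ 0.6 -0.3 -3.5] w 0.754 30.0 j [  16.    9.  -25.   -0.  -56. -117.]
d [-0.0939 -0.1478  0.0293] rv [ 0.03  0.04 -0.06] dist 0.178 t 22.3
```

Converted, -0.148 m / 0.5 = -0.296, -0.142 m / 0.5 = -0.284.

```bash
echo '[0,-0.008,-0.012,0.002,0,0,0,0,-0.028,-0.044,0.008,0,0,0,0,-0.06,-0.094,0.018,0,0,0,0,-0.096,-0.15,0.03,0,0,0,0,-0.132,-0.206,0.04,0,0,0,0,-0.162,-0.254,0.05,0,0,0,0,-0.18,-0.284,0.056,0,0,0,0,-0.188,-0.296,0.058,0,0,0]' | python3 -m handwheel
echo '[0,0,0,0,0,0,0,0,0,0,0,0,0,0,0,0,0,0,0,0,0]' | python3 -m handwheel | head -2
python3 - <<'E'
from h import *
now();delta([.5281,-.1957,.15],tool(169));delta([.5281,-.1957,.0855],tool(169))
S=sensors.sense()
for n in("top","scene"):
    c=cap(n); P=cloud(c); Q=P-[.5281,-.1957,0]; r=np.hypot(Q[...,0],Q[...,1])
    hsv=cv2.cvtColor(c["pixels"],cv2.COLOR_RGB2HSV)
    m=(P[...,2]>.084)&(P[...,2]<.094)&(r<.045)&(hsv[...,0]>50)&(hsv[...,0]<90)&(hsv[...,1]>60); q=P[m]; print(n,"jar rim",len(q),cv2.minEnclosingCircle((q[:,:2]*1000).astype(np.float32)) if len(q) else"")
    m=(P[...,2]>.125)&(P[...,2]<.19)&(r<.05)&(hsv[...,0]<20)&(hsv[...,1]>110); q=P[m]; print("cover",len(q),q.mean(0) if len(q) else "", q[:,2].min() if len(q) else "")
w=cap("wrist"); P=cloud(w); im=np.zeros((480,800,3),np.uint8); im[:,:400]=w["pixels"][:,120:520]; im[:400,400:]=cv2.resize(c["pixels"][130:270,170:310],(400,400)); cv2.imwrite("pics/m8.png",im[:,:,::-1])
E
```

```text
time_s: 23.1
tcp_pos: [0.5287, -0.1976, 0.1486]
ee_rot: [[-0.981, 0.194, -0.002], [0.194, 0.981, 0.0], [0.002, 0.0, -1.0]]
wrist_force: [-0.3, -0.6, -2.0]
gripper_width: 0.75
gripper_force: 30.0
time_s: 23.4
tcp_pos: [0.5293, -0.1951, 0.1514]
23.4 [ 0.5293 -0.1951  0.1514] [ 1.6904e+02  1.5000e-01 -4.0000e-02] F [-0.6 -0.7 -2.8] w 0.753 30.0 j [ -4.  20. -14.  -0. -56. -97.]
d [ 0.001  -0.0008  0.0014] rv [0.04 0.15 0.04] dist 0.002 t 23.4
d [ 0.0012 -0.0009  0.0659] rv [0.04 0.15 0.04] dist 0.066 t 23.4
top jar rim 0 
cover 0  
scene jar rim 187 ((528.691650390625, -195.1133575439453), 31.68474006652832)
cover 284 [ 0.54436216 -0.19550179  0.18302987] 0.1577064763152437
```

View pics/m8.png

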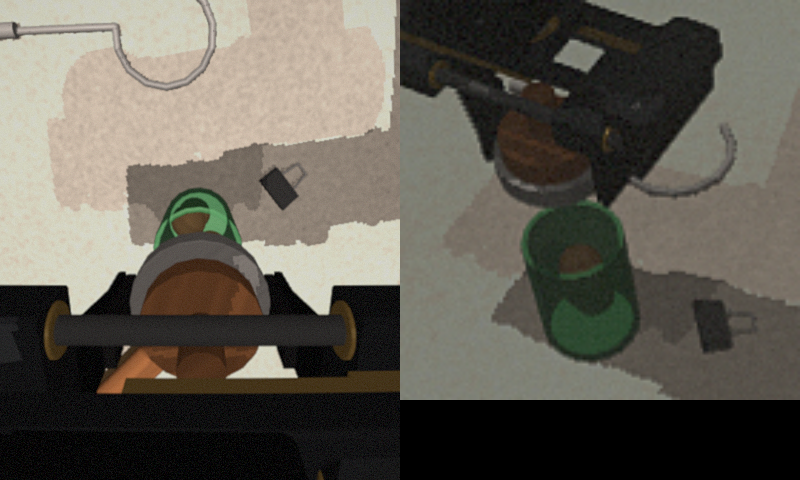

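The wrist view shows the lids over the jar (flange top edge (200,240)), and the scene view shows them at (545,160). They may be tipped about the finger axis, so I measure the tilt numerically.

```bash
cat > tilt.py <<'E'
from h import *
def tilt(cx=.528,cy=-.195):
    for n in("scene","wrist"):
        c=cap(n); P=cloud(c); hsv=cv2.cvtColor(c["pixels"],cv2.COLOR_RGB2HSV)
        m=(np.hypot(P[...,0]-cx,P[...,1]-cy)<.05)&(hsv[...,0]<20)&(hsv[...,1]>90)&(P[...,2]>.1)
        q=P[m]; best=None; rng=np.random.default_rng(0)
        if len(q)<30: print(n,len(q)); continue
        for _ in range(400):
            a=q[rng.choice(len(q),3,False)]; v=np.cross(a[1]-a[0],a[2]-a[0]); L=np.linalg.norm(v)
            if L<1e-5: continue
            v/=L; v*=np.sign(v[2]) or 1
            if v[2]<.7: continue
            i=abs((q-a[0])@v)<.0012
            if best is None or i.sum()>best.sum(): best=i
        p=q[best]; ce=p.mean(0); v=np.linalg.svd(p-ce)[2][2]; v*=np.sign(v[2])
        print(n,len(q),len(p),"c",np.round(ce,4),"normal",np.round(v,3),"tilt",round(np.degrees(np.arccos(v[2])),1), np.round(cv2.minEnclosingCircle((p[:,:2]*1000).astype(np.float32)),1) if 0 else "")
E
python3 -c "
from tilt import *
tilt()"
```

```text
scene 897 214 c [ 0.5416 -0.2011  0.1847] normal [-0.015  0.035  0.999] tilt 2.2 
wrist 16017 4563 c [ 0.5194 -0.1941  0.1864] normal [0.009 0.006 1.   ] tilt 0.6
```

The lids are level (0.6° from close by, cap at the expected height). Lowering.

Converted, 0.046 m / 0.5 = 0.092, 0.043 m / 0.5 = 0.086.

```bash
echo '[0,0.002,-0.002,0.02,0,0,0,0,0.002,-0.002,0.048,0,0,0,0,0.002,-0.002,0.072,0,0,0,0,0.002,-0.002,0.086,0,0,0,0,0.002,-0.002,0.092,0,0,0,0,0.002,-0.002,0.092,0,0,0]' | python3 -m handwheel | head -2
python3 -c "
from h import *
now();delta([.5281,-.1955,.0855],tool(169))"
```

```text
time_s: 24.25
tcp_pos: [0.5284, -0.1966, 0.1049]
24.25 [ 0.5284 -0.1966  0.1049] [ 1.6899e+02  1.2000e-01 -2.0000e-02] F [ 0.1 -0.2 -1.5] w 0.749 30.0 j [ -4.  23. -17.  -0. -50. -97.]
d [0.0006 0.0011 0.0194] rv [ 0.02  0.12 -0.01] dist 0.019 t 24.25
```

Converted, 0.018 m / 0.5 = 0.036, 0.017 m / 0.5 = 0.034.

```bash
echo '[0,0,0.002,0.008,0,0,0,0,0,0.002,0.016,0,0,0,0,0,0.002,0.024,0,0,0,0,0,0.002,0.03,0,0,0,0,0,0.002,0.034,0,0,0,0,0,0.002,0.036,0,0,0,0,0,0.002,0.036,0,0,0]' | python3 -m handwheel
python3 -c "
from h import *
now();delta([.5281,-.1955,.0855],tool(169))"
```

```text
time_s: 24.95
tcp_pos: [0.5287, -0.1956, 0.0872]
ee_rot: [[-0.982, 0.191, 0.003], [0.191, 0.982, -0.0], [-0.003, 0.0, -1.0]]
wrist_force: [-0.3, 0.3, -3.4]
gripper_width: 0.748
gripper_force: 30.0
24.95 [ 0.5287 -0.1956  0.0872] [ 1.6898e+02  1.6000e-01 -3.0000e-02] F [-0.3  0.3 -3.4] w 0.748 30.0 j [ -4.  24. -19.  -0. -48. -97.]
d [0.0007 0.     0.0017] rv [ 0.03  0.16 -0.02] dist 0.002 t 24.95
```

Converted, 0.002 m / 0.5 = 0.004, 0.0015 m / 0.5 = 0.003.

```bash
echo '[0,0,0,0.002,0,0,0,0,0,0,0.003,0,0,0,0,0,0,0.004,0,0,0,0,0,0,0.004,0,0,0]' | python3 -m handwheel
python3 -c "
from tilt import *
now();tilt()"
```

```text
time_s: 25.35
tcp_pos: [0.5289, -0.1957, 0.0854]
ee_rot: [[-0.982, 0.191, 0.003], [0.191, 0.982, -0.0], [-0.003, 0.001, -1.0]]
wrist_force: [-0.7, 0.1, -2.6]
gripper_width: 0.75
gripper_force: 30.0
25.35 [ 0.5289 -0.1957  0.0854] [ 1.6898e+02  1.8000e-01 -3.0000e-02] F [-0.7  0.1 -2.6] w 0.75 30.0 j [ -4.  24. -19.  -0. -47. -97.]
scene 762 178 c [ 0.5424 -0.1988  0.1186] normal [-0.022  0.017  1.   ] tilt 1.6 
wrist 15688 5098 c [ 0.5207 -0.1936  0.1201] normal [-0.001 -0.     1.   ] tilt 0.0
```

Converted, 0.001 m / 0.5 = 0.002, 0.0005 m / 0.5 = 0.001.

```bash
echo '[0,0,0,0.001,0,0,0,0,0,0,0.002,0,0,0,0,0,0,0.002,0,0,0]' | python3 -m handwheel | sed -n '2p;4p'
python3 -c "
from h import *
now()"
```

```text
tcp_pos: [0.5289, -0.1957, 0.0853]
wrist_force: [-3.2, 1.3, 5.1]
25.75 [ 0.5289 -0.1957  0.0853] [ 1.69e+02  2.10e-01 -2.00e-02] F [-3.2  1.3  5.1] w 0.752 30.0 j [ -4.  24. -19.   0. -47. -97.]
```

Converted, -0.09 m / 0.5 = -0.18, -0.085 m / 0.5 = -0.17.

```bash
echo '[1,0,0,0,0,0,0,1,0,0,0,0,0,0,1,0,0,0,0,0,0,1,0,0,0,0,0,0]' | python3 -m handwheel | sed -n '2p;4,6p'
echo '[1,0,0,-0.01,0,0,0,1,0,0,-0.03,0,0,0,1,0,0,-0.06,0,0,0,1,0,0,-0.1,0,0,0,1,0,0,-0.14,0,0,0,1,0,0,-0.17,0,0,0,1,0,0,-0.18,0,0,0,1,0,0,-0.18,0,0,0]' | python3 -m handwheel | head -2
python3 - <<'E'
from tilt import *
now(); tilt()
for n in("scene","top","wrist"):
    c=cap(n); P=cloud(c); hsv=cv2.cvtColor(c["pixels"],cv2.COLOR_RGB2HSV); r=np.hypot(P[...,0]-.528,P[...,1]+.195)
    for nm,a,b in(("knob",.143,.153),("cap",.115,.125),("flange",.1,.108)):
        m=(P[...,2]>a)&(P[...,2]<b)&(r<.045)
        if nm!="flange": m&=(hsv[...,0]<20)&(hsv[...,1]>70)
        q=P[m]
        if len(q)>10: print(n,nm,len(q),np.round(q.mean(0),4),np.round(cv2.minEnclosingCircle((q[:,:2]*1000).astype(np.float32))[0],1),cv2.minEnclosingCircle((q[:,:2]*1000).astype(np.float32))[1])
E
```

```text
tcp_pos: [0.5289, -0.1957, 0.0841]
wrist_force: [-1.2, -0.5, 0.2]
gripper_width: 0.978
gripper_force: 0.0
time_s: 26.95
tcp_pos: [0.529, -0.1957, 0.1755]
26.95 [ 0.529  -0.1957  0.1755] [ 1.6898e+02  3.1000e-01 -5.0000e-02] F [-0.4  0.7  0.3] w 1.003 0.0 j [ -4.  18. -12.  -0. -59. -97.]
scene 1030 311 c [ 0.535  -0.1927  0.1183] normal [-0.028 -0.009  1.   ] tilt 1.7 
wrist 11132 3346 c [ 0.5263 -0.1948  0.12  ] normal [ 0.002 -0.003  1.   ] tilt 0.2 
scene knob 78 [ 0.5308 -0.1935  0.1461] [ 529.9 -193.8] 8.99535083770752
scene cap 512 [ 0.5344 -0.1919  0.1185] [ 529.7 -193.7] 27.84375
scene flange 262 [ 0.5415 -0.1841  0.1031] [ 529.9 -193.2] 33.48422622680664
wrist knob 712 [ 0.5285 -0.1952  0.1477] [ 529.1 -195.5] 9.08830451965332
wrist cap 3779 [ 0.5258 -0.1947  0.12  ] [ 529.3 -195.4] 27.040700912475586
wrist flange 1673 [ 0.5103 -0.193   0.104 ] [ 527.  -195.3] 32.91947937011719
```

Seated: flange top 0.104 m, level, knob at (0.529,-0.1955), right under the TCP. Gripping the knob.

Converted, 0.0515 m / 0.5 = 0.103, 0.051 m / 0.5 = 0.102.

```bash
echo '[0.5,0,0,0.02,0,0,0,0.5,0,0,0.05,0,0,0,0.5,0,0,0.076,0,0,0,0.5,0,0,0.094,0,0,0,0.5,0,0,0.102,0,0,0,0.5,0,0,0.103,0,0,0,0.5,0,0,0.103,0,0,0]' | python3 -m handwheel | sed -n '2p;4,6p'
echo '[0,0,0,0,0,0,0,0,0,0,0,0,0,0,0,0,0,0,0,0,0,0,0,0,0,0,0,0,0,0,0,0,0,0,0,0,0,0,0,0,0,0,0,0,0,0,0,0,0]' | python3 -m handwheel | sed -n '2p;4,6p'
```

```text
tcp_pos: [0.529, -0.1957, 0.1231]
wrist_force: [0.4, -0.7, 0.5]
gripper_width: 0.521
gripper_force: 0.0
tcp_pos: [0.5288, -0.1956, 0.1231]
wrist_force: [-0.1, -0.9, 0.5]
gripper_width: 0.196
gripper_force: 30.0
```

Converted, -0.09 m / 0.5 = -0.18, -0.075 m / 0.5 = -0.15.

```bash
echo '[0,0,0,-0.004,0,0,0,0,0,0,-0.012,0,0,0,0,0,0,-0.024,0,0,0,0,0,0,-0.044,0,0,0,0,0,0,-0.074,0,0,0,0,0,0,-0.11,0,0,0,0,0,0,-0.15,0,0,0,0,0,0,-0.18,0,0,0]' | python3 -m handwheel | sed -n '2p;4,6p'
echo '[0,0,0,-0.02,0,0,0,0,0,0,-0.03,0,0,0,0,0,0,-0.03,0,0,0,0,0,0,-0.03,0,0,0,0,0,0,-0.03,0,0,0]' | python3 -m handwheel | sed -n '1,2p;4,6p'
python3 - <<'E'
from h import *
now()
for n in("scene","wrist"):
    c=cap(n); P=cloud(c); r=np.hypot(P[...,0]-.529,P[...,1]+.1945)
    for nm,a,b in(("boss",.108,.116),("flange",.1,.1065),("coverbits",.19,.26)):
        q=P[(P[...,2]>a)&(P[...,2]<b)&(r<.038)]
        if len(q)>10: print(n,nm,len(q),np.round(q.mean(0),4),np.round(cv2.minEnclosingCircle((q[:,:2]*1000).astype(np.float32))[0],1),round(cv2.minEnclosingCircle((q[:,:2]*1000).astype(np.float32))[1],1))
    if n=="scene": save(c,"end.png",(120,60,360,300),2)
E
```

```text
tcp_pos: [0.5289, -0.1958, 0.2151]
wrist_force: [-0.5, -0.2, -0.8]
gripper_width: 0.2
gripper_force: 30.0
time_s: 29.9
tcp_pos: [0.5279, -0.1955, 0.2269]
wrist_force: [-0.1, -0.2, -0.9]
gripper_width: 0.201
gripper_force: 30.0
29.9 [ 0.5279 -0.1955  0.2269] [ 1.6898e+02  6.0000e-02 -3.0000e-02] F [-0.1 -0.2 -0.9] w 0.201 30.0 j [ -4.  16.  -8.  -0. -66. -97.]
scene boss 386 [ 0.5289 -0.1938  0.1104] [ 528. -194.] 21.8
scene flange 518 [ 0.5336 -0.1914  0.1025] [ 528.9 -195. ] 34.2
scene coverbits 1135 [ 0.5381 -0.1903  0.23  ] [ 530.1 -194.4] 27.2
wrist boss 1223 [ 0.5205 -0.1941  0.1121] [ 526.4 -195.5] 20.9
wrist flange 1805 [ 0.5145 -0.193   0.104 ] [ 527.1 -195.5] 32.9
wrist coverbits 6133 [ 0.516  -0.1933  0.2322] [ 525.1 -195.2] 26.4
```

View pics/end.png

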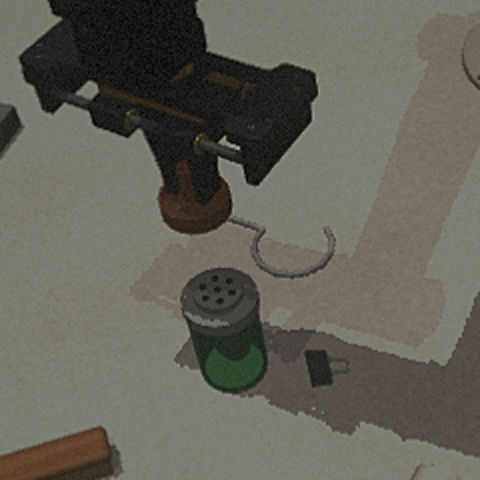

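The vented inner lid is seated on the jar at (220,295). The cover is held at (195,205), about 10 cm above it. Handing in.

```bash
python3 -c "
from station import workorder
print(workorder.finish_job())"
```

```text
the job is handed in; nothing more can be done
None
```

The job is handed in at about 30 s of the 72 s allowed: the scoop tipped out empty over the jar (I saw two balls inside and took the third to be with them) and was stood back in the trough, the inner lid is seated level on the unmoved jar, and the gripper holds the cover about 10 cm above it.

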